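# Free the twine spool from its locking spindle

## Task

The twine spool is locked on the upright spindle of its dispenser by a hidden cross pin: pull it lightly upwards and turn it until you feel the slot in its bottom find the pin and let it rise, without forcing it, then slide it straight up off the spindle. Stand it upright on the floor of the wooden tray, setting it down rather than dropping it, and leave the glasses, the candle glass and the plate where they are.

Things in the scene. Friction and masses are not known exactly. Their poses are not given: they have to be found in the camera images.
- spool: Loose twine spool standing upright round the spindle, about 0.25 kg. Origin: centre of its underside; z is its axis, up. Bottom flange 92 mm across, 9 mm high; above it the wound tan body, 66 mm across (grip it here, from above), up to 90 mm above the origin. Open bore 45 mm across.
- spool_slot (a point): Centre of the keyed plate, 6 mm thick, that closes the bore at the spool's very bottom (3 mm above its underside). It has a round hole 27 mm across and, through it, a slot 16 mm wide and 45 mm long along the spool's x axis. The spindle's cross pin passes only when slot and pin agree within about 0.15 rad (half a turn is the same).
- stand: Fixed dispenser: round dark wooden base, 120 mm across, 18 mm high, with a steel spindle upright in its middle. Origin: centre of the base's underside on the table; z up along the spindle. The spindle is 24 mm across and ends 100 mm above the base's top face, 10 mm above the seated spool's top. The spindle does not turn.
- stand_tip (a point): Top of the spindle, 118 mm above the table. A cross pin 40 mm long, 9 mm wide, 8 mm high goes through the spindle, 9 to 17 mm above the base's top, hidden in the spool's bore: the spool rises only 3 mm before it meets it. The pin's direction differs each time, is unrelated to any listed axes, cannot be seen, and starts at least 0.4 rad off the slot.
- tray: Fixed open wooden tray, 160 x 160 mm outside, 30 mm high, walls 6 mm, inside 148 x 148 mm. Origin: centre of its underside on the table; x and y run along its sides.
- tray_in (a point): Centre of the tray's inner floor, 6 mm above the table.
- wine_glass: Bystander: loose tall wine glass, 195 mm high, bowl 92 mm across. Origin: centre of its foot's underside.
- goblet: Bystander: loose stemmed water goblet, 145 mm high, 74 mm across. Origin: centre of its foot's underside.
- votive: Bystander: loose glass candle holder, 75 mm high, 76 mm across at the rim. Origin: centre of its underside.
- plate: Bystander: loose white side plate, 150 mm across, 18 mm high. Origin: centre of its underside.
Mind the look-alikes: they are no part of the job. What is shaped like the stand but pink is not meant.

How it is judged:
By the outcome, as a careful person would: the job done as asked, in the order asked, and still so for the second after the job is handed in, with the robot touching nothing.
It also fails if it takes over 67 s, if anything falls off the work surface, if the arm or the gripper's body presses on something with over 40 N, if the wrist force passes 120 N, or if a joint passes its speed limit or range.

## Robot

A 7-joint arm with a two-finger parallel gripper is mounted at the origin on the work surface. World frame = base frame: x ahead of the robot, y to its left, z up, the work surface at z = 0. Lengths are in m, angles in rad, forces in N, time in s.
With the tool pointing down it reaches from about 0.4 to 0.85 m from the base axis. Payload 10.4 kg.
Tool frame: the origin (TCP) lies at the very end of the fingers, on their centre line; the grasp point (between the pads) lies 19 mm behind it (manip.grip_point_offset is the distance from the TCP to the grasp point, in m); z points along the fingers, y is the line along which they close (so a half turn about z gives the same grasp; the last joint's range is limited). The gripper opens to 85 mm and grips with 20 to 120 N. Pads are 22 mm wide; open, the fingers measure 114 mm over their backs; the gripper's body (76 mm by 85 mm) begins 54 mm behind the grasp point. The pads swing forward as they close: fully open they stand 13 mm farther back than shut.
Start: joints at [-1.249, 0.332, -0.065, 1.46, 0.022, 1.35, -0.088], TCP at [0.211, 0.588, 0.202] pointing down, gripper open.
Joint ranges: [-2.6, 2.6], [-0.5, 2.12], [-1.47, 1.34], [0.16, 2.42], [-1.27, 4.41], [0.06, 2.06], [-2.6, 2.6]. Speed limits (rad/s): [2.22, 2.22, 2.79, 2.79, 3.14, 3.14, 3.14].

## Interface

Orientations are given as a unit quaternion [x, y, z, w].
In Python, from workcell import manip gives the robot as it stands. The module is installed in compiled form; this text tells all that it offers.
- The arm moves only by the tool step_arm, never from a script. Its argument "moves" is a list of rows, each a list of 7 numbers: the closure, from 0 (fully open) to 1 (shut), then the shift along the world's x, y, z in mm, then the turn, a rotation vector about the world's x, y, z in rad. In form: [[grip, tx, ty, tz, ax, ay, az], ...]. A call has 1 to 10 rows; each row is the pose to reach, as a shift and turn from the pose commanded when the call began; what a row does not reach only later rows make up. A row lasts 1/10 s, in which the tool goes at most 50 mm and 8.59 degrees, less where a joint would pass 70% of its speed; a pose out of reach is approached as far as the arm can. A call with a gripper value outside its range is refused whole. The fingers move at their own pace and stop on an object; "grip_force" is the grip in N (left out, the last holds). Time passes only in rows, so rows that repeat a pose let the fingers close. It gives the time, the measured TCP pose, the force, the opening and the grip force at its end, in the units of the state.
- manip.get_obs(): the state, without advancing time (a new reading comes with each control period).
- manip.camera(name): name is "side" or "top"; returns a dict with "image" (400x640x3 uint8, blue, green, red), "K" (3x3 intrinsics, pixels), "dist_coeffs" ([k1, k2, p1, p2, k3] as OpenCV has them; the pictures are not rectified), "rvec" (rotation vector, rad) and "tvec" (3), from world to camera coordinates, as OpenCV has them. Camera axes: x right, y down, z forward; pixel columns grow to the right and rows downward; lengths in m; the calibration is good to about 2 mm. A picture is of the moment at which its call begins. There is no depth.
- manip.hand_in(): hands the job in; it is judged then, once.
The state is a dict: "clock": time; "joint_pos": joint angles; "joint_velocities": joint speeds; "tau": joint torques, N m; "position": TCP position; "ee_rot": TCP orientation; "ft_force": force on the tool from outside, world axes, zero at the start; "torque": the same for the moment, N m; "grip_width": opening from 0.0 (shut) to 1.0 (fully open); "grasp_force": force on a finger pad.
Only numpy, scipy, OpenCV 4.12 (cv2) and the standard library are available. Lean on these libraries where they do the work, as an engineer would, in place of code of your own. Each camera call takes 0.05 s, during which the arm holds its last target. There are 200 camera calls.

## Working session

There is one attempt and no reset: what is moved stays moved. The work goes in short steps, Python scripts to look and compute and a tool call to move; the robot and the scene stay as the last step left them, time stands still between calls to the robot, and variables do not carry over. Pictures are saved under pics/ and viewed, at most 10 in all, crops included, and the job is handed in when it is done.

Besides the shell and the picture viewer there is one more tool, called after "Emit:" by a JSON object that holds its "method" and its "body". step_arm: Moves the arm, as the interface text tells. Its arguments: {"type":"object","properties":{"moves":{"type":"array","items":{"type":"array","items":{"type":"number"}}},"grip_force":{"type":"number"}},"required":["moves"]}

```bash
mkdir -p pics; cat > h.py <<'E'
import numpy as np, cv2
from workcell import manip
def ray(c,uv):
    R=cv2.Rodrigues(np.array(c["rvec"],float))[0]; t=np.array(c["tvec"],float).ravel()
    p=cv2.undistortPoints(np.array([[uv]],float),np.array(c["K"],float),np.array(c["dist_coeffs"],float))[0,0]
    return -R.T@t, R.T@np.array([p[0],p[1],1.])
def onz(c,uv,z):
    o,d=ray(c,uv); return o+d*(z-o[2])/d[2]
def proj(c,P):
    return cv2.projectPoints(np.array([P],float),np.array(c["rvec"],float),np.array(c["tvec"],float),np.array(c["K"],float),np.array(c["dist_coeffs"],float))[0].ravel()
E
python3 - <<'E'
from h import *
for n in("top","side"):
    c=manip.camera(n); cv2.imwrite(f"pics/{n}0.png",c["image"]); print(n,ray(c,(320,200)))
print(manip.get_obs(), manip.grip_point_offset)
E
```

```text
top (array([0.31310415, 0.04513217, 1.30499182]), array([ 0.20733013, -0.01709947, -0.97829218]))
side (array([ 0.49360771, -0.75180937,  0.96868038]), array([ 0.04530461,  0.66310523, -0.74726893]))
{'clock': 0.1, 'joint_pos': array([-1.24860243,  0.33278655, -0.06469275,  1.46084889,  0.02164187,
        1.34993508, -0.08846341]), 'joint_velocities': array([ 0.00088473, -0.00224693, -0.00100902, -0.00346629, -0.00019204,
       -0.00062748,  0.00073824]), 'tau': array([ 1.45975275e-03, -6.26743627e+01,  4.92476625e-02, -3.92434573e+01,
        1.62486266e-02,  6.92560687e-03,  2.19116902e-05]), 'position': array([0.21114695, 0.58784926, 0.20111338]), 'ee_rot': array([ 1.71515664e-01,  9.85181185e-01, -6.38039235e-04, -5.89454163e-05]), 'ft_force': array([ 0.06033472,  0.97284138, -0.54564854]), 'torque': array([-0.00755362,  0.06862104, -0.01351383]), 'grasp_force': 0.0, 'grip_width': 1.0014864964916719} 0.0187
```

View pics/top0.png

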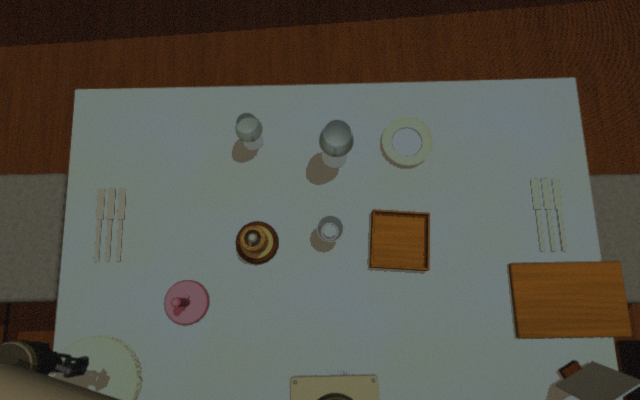

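View pics/side0.png

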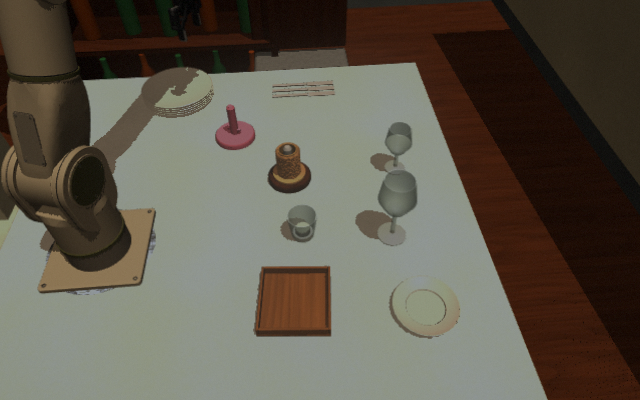

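The top view shows the spool on its stand at about (257,242) with the spindle tip near (252,238), the tray at (400,240), the votive at (330,229) and the pink decoy at (187,302). In the side view the spool is at (289,165) with its tip near (288,148), and the tray is at (294,300). Next I'll measure these.

```bash
python3 - <<'E'
from h import *
T=manip.camera("top");S=manip.camera("side")
def blob(c,box,f):
    x0,y0,x1,y1=box; im=c["image"][y0:y1,x0:x1].astype(int); m=f(im).astype(np.uint8)
    cs,_=cv2.findContours(m,cv2.RETR_EXTERNAL,cv2.CHAIN_APPROX_NONE); k=max(cs,key=cv2.contourArea)
    return k.reshape(-1,2)+[x0,y0]
brown=lambda im:(im[...,2]-im[...,0]>25)|(im.sum(-1)<150)
for c,b,n in((T,(225,210,290,275),'top'),(S,(255,130,325,200),'side')):
    k=blob(c,b,brown); print(n,'stand',k.min(0),k.max(0))
    if n=='top': hull=cv2.convexHull(k.astype(np.int32)).reshape(-1,2)
    if n=='top':
        for z in(0,.018):
            P=np.array([onz(c,p,z)[:2] for p in hull]); (cx,cy),r=cv2.minEnclosingCircle(P.astype(np.float32)); A=np.c_[2*P,np.ones(len(P))]; s=np.linalg.lstsq(A,(P**2).sum(1),rcond=None)[0]; print(z,cx,cy,r,s[:2],np.sqrt(s[2]+s[0]**2+s[1]**2))
for c,b,n in((T,(355,195,445,285),'top'),(S,(245,255,345,345),'side')):
    k=blob(c,b,brown); P=np.array([onz(c,p,.03)[:2] for p in k]).astype(np.float32); print('tray',n,cv2.minAreaRect(P))
# tip candidates
for a,b in(((252,238),(288,148)),):
    o1,d1=ray(T,a);o2,d2=ray(S,b); s=np.linalg.lstsq(np.c_[d1,-d2],o2-o1,rcond=None)[0]; print(o1+s[0]*d1,o2+s[1]*d2)
for uv in((330,230),): print('votive',onz(T,uv,.05))
for uv,z in(((335,160),0),((337,135),.17),((254,143),0),((249,126),.12)): print(onz(T,uv,z))
cv2.imwrite("pics/crop.png",np.hstack([cv2.resize(T["image"][205:280,220:295],None,fx=5,fy=5,interpolation=2),cv2.resize(S["image"][130:205,252:327],None,fx=5,fy=5,interpolation=2)]))
E
```

```text
top stand [236 222] [277 263]
0 0.4722442328929901 0.20445466041564941 0.05984426662325859 [0.47232828 0.20372438] 0.05911912077141144
0.018 0.4700491726398468 0.20225709676742554 0.059020183980464935 [0.47013207 0.20153689] 0.058303679513192375
side stand [269 142] [310 192]
tray top ((0.46734121441841125, -0.1930484175682068), (0.16167807579040527, 0.16103798151016235), 85.35221099853516)
tray side ((0.46875864267349243, -0.20339027047157288), (0.17085815966129303, 0.16125327348709106), 84.88008117675781)
[0.47074728 0.20273782 0.10760044] [0.47604478 0.20356077 0.10840621]
votive [ 0.49500857 -0.00175341  0.05      ]
[ 0.70774293 -0.02458919  0.        ]
[ 0.72276186 -0.02282142  0.17      ]
[0.76544332 0.21146799 0.        ]
[0.77197422 0.20958475 0.12      ]
```

View pics/crop.png

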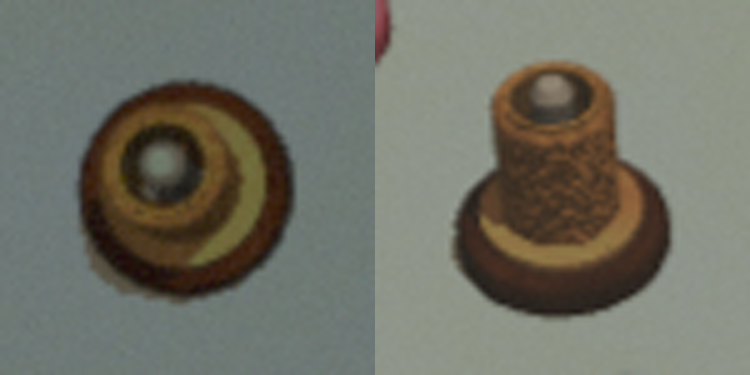

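The zoomed crop shows the spindle tip at (252,237) in the top view and (287,148) in the side view. Both agree with the base circle, so the axis is at about (0.471, 0.203). I'll move above it.

Emit:
{"method": "step_arm", "body": {"moves": [[0, 40, -60, 0, 0, 0, -0.1], [0, 80, -120, 0, 0, 0, -0.2], [0, 110, -165, 0, 0, 0, -0.35], [0, 140, -210, 0, 0, 0, -0.45], [0, 170, -255, 0, 0, 0, -0.55], [0, 200, -300, 0, 0, 0, -0.65], [0, 230, -340, 0, 0, 0, -0.75], [0, 260, -385, 0, 0, 0, -0.84], [0, 260, -385, 0, 0, 0, -0.84], [0, 260, -385, 0, 0, 0, -0.84]]}}

```text
clock: 1.2
position: [0.4739, 0.1977, 0.2021]
ee_rot: [0.561, 0.828, -0.0, 0.001]
ft_force: [-0.7, -0.5, 1.1]
grip_width: 0.999
grasp_force: 0.0
```

```bash
python3 - <<'E'
from h import *
o=manip.get_obs(); print(o["joint_pos"],o["position"],o["ee_rot"],o["ft_force"])
T=manip.camera("top");S=manip.camera("side")
print(onz(T,(252,237),.118),onz(S,(287,147.6),.118))
for z in (.018,.108,.118): print(z,proj(T,(.471,.2025,z)),proj(S,(.471,.2025,z)))
E
```

```text
[-0.79625308  0.077298    0.32963219  1.76909198 -0.02443249  1.29885302
 -0.08224104] [0.47388107 0.19766256 0.20208418] [ 5.61357814e-01  8.27572828e-01 -1.05166263e-04  7.79127591e-04] [-0.73296873 -0.45459096  1.07038007]
[0.47195822 0.20137479 0.118     ] [0.47367724 0.19471001 0.118     ]
0.018 [256.32982732 242.02836933] [288.17246633 172.46518675]
0.108 [252.07197346 237.88082551] [286.12367379 148.50097475]
0.118 [251.5599912  237.38216104] [285.88239843 145.68219984]
```

Emit:
{"method": "step_arm", "body": {"moves": [[0, 0, 0, 0, 0, 0, -0.15], [0, 0, 0, 0, 0, 0, -0.3], [0, 0, 0, 0, 0, 0, -0.45], [0, 0, 0, 0, 0, 0, -0.6], [0, 0, 0, 0, 0, 0, -0.75], [0, 0, 0, 0, 0, 0, -0.9], [0, 0, 0, 0, 0, 0, -1.05], [0, 0, 0, 0, 0, 0, -1.2], [0, 0, 0, 0, 0, 0, -1.35], [0, 0, 0, 0, 0, 0, -1.5]]}}

```text
clock: 2.3
position: [0.4704, 0.2047, 0.2017]
ee_rot: [0.974, 0.224, -0.0, -0.0]
ft_force: [-0.2, 1.4, 0.6]
grip_width: 1.0
grasp_force: 0.0
```

```bash
python3 - <<'E'
from h import *
o=manip.get_obs(); print(o["joint_pos"],o["position"],o["ee_rot"],o["ft_force"])
E
```

```text
[-0.8586036   0.07665234  0.38096157  1.7721763  -0.02988783  1.29869559
 -1.58873743] [0.47038286 0.20466766 0.20167614] [ 9.74495324e-01  2.24407689e-01 -2.03336329e-04 -1.08470408e-04] [-0.22845549  1.42855708  0.57640607]
```

Emit:
{"method": "step_arm", "body": {"moves": [[0, 1, -3, -20, 0, 0, 0], [0, 1, -3, -40, 0, 0, 0], [0, 1, -3, -60, 0, 0, 0], [0, 1, -3, -80, 0, 0, 0], [0, 1, -3, -100, 0, 0, 0], [0, 1, -3, -115, 0, 0, 0], [0, 1, -3, -125, 0, 0, 0], [0, 1, -3, -132, 0, 0, 0], [0, 1, -3, -132, 0, 0, 0], [0, 1, -3, -132, 0, 0, 0]]}}

```text
clock: 3.3
position: [0.4724, 0.2006, 0.0703]
ee_rot: [0.974, 0.227, 0.0, -0.0]
ft_force: [-0.2, 0.1, -0.6]
grip_width: 0.997
grasp_force: 0.0
```

Emit:
{"method": "step_arm", "body": {"moves": [[0.1, 0, 0, 0, 0, 0, 0], [0.15, 0, 0, 0, 0, 0, 0], [0.2, 0, 0, 0, 0, 0, 0], [0.25, 0, 0, 0, 0, 0, 0], [0.3, 0, 0, 0, 0, 0, 0], [0.3, 0, 0, 0, 0, 0, 0]], "grip_force": 25}}

```text
clock: 3.9
position: [0.4731, 0.2028, 0.0724]
ee_rot: [0.974, 0.227, 0.002, -0.002]
ft_force: [-8.2, 3.3, 20.2]
grip_width: 0.704
grasp_force: 10.4
```

Emit:
{"method": "step_arm", "body": {"moves": [[0.6, 0, 0, 0, 0, 0, 0], [0.6, 0, 0, 1, 0, 0, 0], [0.6, 0, 0, 2, 0, 0, 0], [0.6, 0, 0, 3, 0, 0, 0], [0.6, 0, 0, 3, 0, 0, 0], [0.6, 0, 0, 3, 0, 0, 0]], "grip_force": 30}}

```text
clock: 4.5
position: [0.4779, 0.2008, 0.0767]
ee_rot: [0.974, 0.226, 0.006, -0.0]
ft_force: [10.2, -1.8, 15.9]
grip_width: 0.401
grasp_force: 8.2
```

```bash
python3 - <<'E'
from h import *
o=manip.get_obs(); print(o["joint_pos"],o["position"],o["ft_force"],o["torque"])
c=manip.camera("side"); cv2.imwrite("pics/g.png",cv2.resize(c["image"][70:220,200:400],None,fx=4,fy=4,interpolation=2))
E
```

```text
[-0.83152815  0.20325881  0.38216852  1.9191129  -0.08617988  1.02356027
 -1.52754826] [0.47794641 0.2008053  0.07666505] [10.21676129 -1.84308677 15.89261887] [-0.82202001 -2.58258397  0.18843054]
```

View pics/g.png

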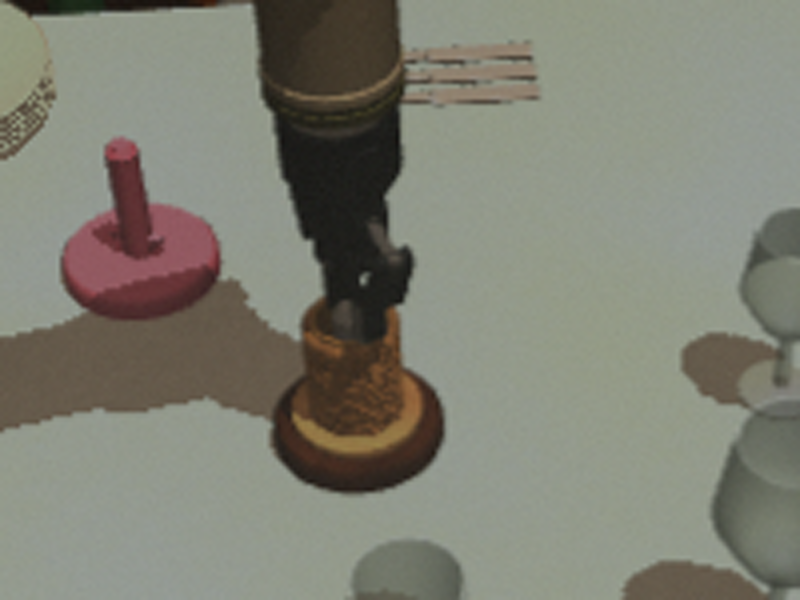

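The crop shows the front finger ending at about (355,335), at the spool's rim and not down its flank. The opening of 0.40 is too narrow for the 66 mm body. I'll open the gripper and check the geometry.

Emit:
{"method": "step_arm", "body": {"moves": [[0.3, 0, 0, 0, 0, 0, 0], [0.1, 0, 0, 0, 0, 0, 0], [0, 0, 0, 0, 0, 0, 0], [0, 0, 0, 0, 0, 0, 0], [0, 0, 0, 0, 0, 0, 0], [0, 0, 0, 0, 0, 0, 0]]}}

```text
clock: 5.15
position: [0.472, 0.2002, 0.0726]
ee_rot: [0.974, 0.226, -0.0, 0.0]
ft_force: [0.3, 0.8, -0.3]
grip_width: 1.001
grasp_force: 0.0
```

```bash
python3 - <<'E'
from h import *
o=manip.get_obs(); print(o["joint_pos"],o["position"],o["ft_force"],o["torque"],o["grip_width"])
c=manip.camera("side"); t=manip.camera("top")
cv2.imwrite("pics/g2.png",np.hstack([cv2.resize(c["image"][100:200,240:340],None,fx=4,fy=4,interpolation=2),cv2.resize(t["image"][190:290,210:310],None,fx=4,fy=4,interpolation=2)]))
from scipy.spatial.transform import Rotation as R
r=R.from_quat(o["ee_rot"]); p=o["position"]
for s in(-.0425,0,.0425):
    for dz in (0,-.013): print(s,dz,(proj(c,p+r.apply([0,s,dz]))-[240,100])*4,(proj(t,p+r.apply([0,s,dz]))-[210,190])*4)
E
```

```text
[-0.83236643  0.20587987  0.3799757   1.92554669 -0.08859085  1.02671471
 -1.52769146] [0.4720353  0.20015932 0.07263718] [ 0.2714242   0.79771104 -0.2772298 ] [0.01971735 0.01736997 0.03423445] 1.0005862143297797
-0.0425 0 [160.31228055 198.85413279] [121.17050429 226.24597837]
-0.0425 -0.013 [158.93226288 184.75173119] [118.07052149 224.06692562]
0 0 [189.46806744 235.11797659] [178.79405812 196.68807272]
0 -0.013 [188.28091207 221.01983065] [176.30407945 194.2088499 ]
0.0425 0 [219.74189845 272.77337331] [236.02197051 167.33403913]
0.0425 -0.013 [218.76304648 258.68911   ] [234.1333809  164.55875758]
```

View pics/g2.png

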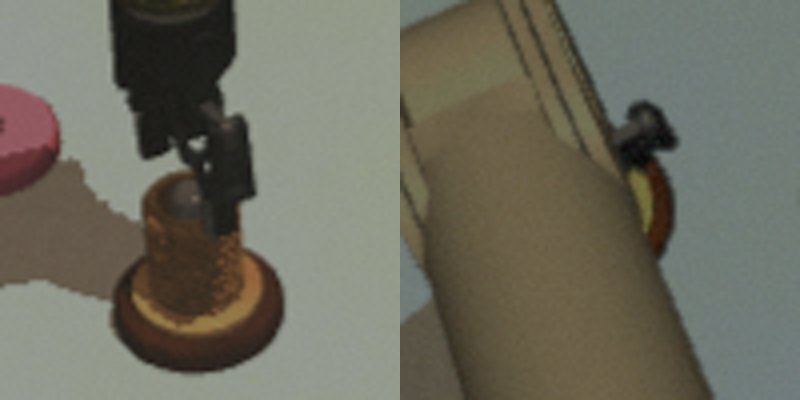

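The side crop shows the front fingertip ending at about (220,230) and the rear one at about (150,158). That puts both tips near z≈0.11, about 30 mm higher than the nominal TCP. They closed over the rim, so I need to go deeper. I'll descend open and watch the force.

Emit:
{"method": "step_arm", "body": {"moves": [[0, 0, 1, -4, 0, 0, 0], [0, 0, 1, -8, 0, 0, 0], [0, 0, 1, -12, 0, 0, 0], [0, 0, 1, -15, 0, 0, 0], [0, 0, 1, -15, 0, 0, 0], [0, 0, 1, -15, 0, 0, 0]]}}

```text
clock: 5.85
position: [0.4723, 0.2012, 0.0578]
ee_rot: [0.974, 0.226, -0.0, 0.0]
ft_force: [1.1, 0.4, -0.4]
grip_width: 0.999
grasp_force: 0.0
```

```bash
python3 - <<'E'
from h import *
o=manip.get_obs(); print(o["joint_pos"],o["position"],o["ft_force"],o["torque"],o["grip_width"])
c=manip.camera("side"); 
cv2.imwrite("pics/g3.png",cv2.resize(c["image"][100:200,240:340],None,fx=6,fy=6,interpolation=2))
E
```

```text
[-0.8293792   0.22715776  0.37696993  1.93712865 -0.09880161  0.99510996
 -1.5213509 ] [0.47225594 0.20119652 0.0577936 ] [ 1.10671047  0.37176773 -0.38852274] [-0.04984292  0.01205873  0.03849212] 0.9994937926484936
```

View pics/g3.png

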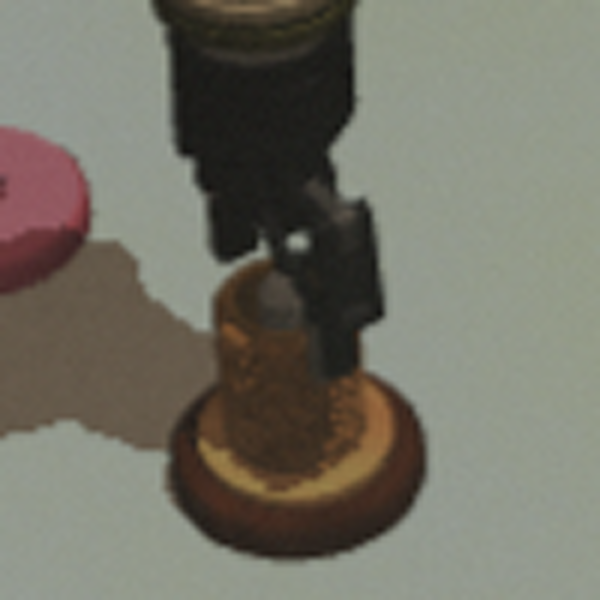

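The front fingertip is now at about (335,378), overlapping the upper part of the spool body, and the spindle tip at (280,290) is clear of the palm. I'll go a bit deeper, then close.

Emit:
{"method": "step_arm", "body": {"moves": [[0, 0, 0, -4, 0, 0, 0], [0, 0, 0, -8, 0, 0, 0], [0, 0, 0, -12, 0, 0, 0], [0, 0, 0, -12, 0, 0, 0], [0, 0, 0, -12, 0, 0, 0]]}}

```text
clock: 6.4
position: [0.4722, 0.2012, 0.0457]
ee_rot: [0.974, 0.226, -0.0, 0.0]
ft_force: [0.3, -0.7, -0.1]
grip_width: 1.001
grasp_force: 0.0
```

Emit:
{"method": "step_arm", "body": {"moves": [[0.1, 0, 0, 0, 0, 0, 0], [0.15, 0, 0, 0, 0, 0, 0], [0.2, 0, 0, 0, 0, 0, 0], [0.22, 0, 0, 0, 0, 0, 0], [0.24, 0, 0, 0, 0, 0, 0], [0.26, 0, 0, 0, 0, 0, 0], [0.28, 0, 0, 0, 0, 0, 0]], "grip_force": 25}}

```text
clock: 7.1
position: [0.4722, 0.2018, 0.0464]
ee_rot: [0.974, 0.227, 0.0, -0.0]
ft_force: [-2.7, 2.0, 6.4]
grip_width: 0.772
grasp_force: 26.3
```

It's gripped at 0.772, which is 65.6 mm and matches the body. Next I'll firm the grip and pull up lightly.

Emit:
{"method": "step_arm", "body": {"moves": [[0.4, 0, 0, 0, 0, 0, 0], [0.4, 0, 0, 0, 0, 0, 0], [0.4, 0, 0, 1, 0, 0, 0], [0.4, 0, 0, 2, 0, 0, 0], [0.4, 0, 0, 2, 0, 0, 0]], "grip_force": 45}}

```text
clock: 7.6
position: [0.4721, 0.2009, 0.0476]
ee_rot: [0.974, 0.226, -0.0, 0.0]
ft_force: [-0.1, -0.9, -3.1]
grip_width: 0.766
grasp_force: 50.7
```

Emit:
{"method": "step_arm", "body": {"moves": [[0.4, 0, 0, 1, 0, 0, 0], [0.4, 0, 0, 1, 0, 0, 0], [0.4, 0, 0, 1, 0, 0, 0]]}}

```text
clock: 7.9
position: [0.4722, 0.2011, 0.0487]
ee_rot: [0.974, 0.226, -0.0, 0.0]
ft_force: [-0.2, -0.2, -4.0]
grip_width: 0.768
grasp_force: 50.7
```

Emit:
{"method": "step_arm", "body": {"moves": [[0.4, 0, 0, 1, 0, 0, 0], [0.4, 0, 0, 1, 0, 0, 0], [0.4, 0, 0, 1, 0, 0, 0]]}}

```text
clock: 8.2
position: [0.4721, 0.2011, 0.0497]
ee_rot: [0.974, 0.226, -0.0, 0.0]
ft_force: [0.2, -0.5, -4.7]
grip_width: 0.764
grasp_force: 52.5
```

Emit:
{"method": "step_arm", "body": {"moves": [[0.4, 0, 0, 1, 0, 0, 0], [0.4, 0, 0, 1, 0, 0, 0], [0.4, 0, 0, 1, 0, 0, 0]]}}

```text
clock: 8.5
position: [0.4716, 0.2009, 0.05]
ee_rot: [0.974, 0.226, -0.001, 0.0]
ft_force: [1.4, 0.4, -17.9]
grip_width: 0.767
grasp_force: 55.0
```

Emit:
{"method": "step_arm", "body": {"moves": [[0.4, 0, 0, 1, 0, 0, 0], [0.4, 0, 0, 1, 0, 0, 0], [0.4, 0, 0, 1, 0, 0, 0]]}}

```text
clock: 8.8
position: [0.4711, 0.2007, 0.0502]
ee_rot: [0.974, 0.226, -0.001, 0.001]
ft_force: [4.6, 2.2, -28.3]
grip_width: 0.762
grasp_force: 59.0
```

Pin contact is at z≈0.050, so I'll back off to a light pull and start turning.

Emit:
{"method": "step_arm", "body": {"moves": [[0.4, 0, 0, -1.5, 0, 0, 0], [0.4, 0, 0, -1.5, 0, 0, 0], [0.4, 0, 0, -1.5, 0, 0, 0.08], [0.4, 0, 0, -1.5, 0, 0, 0.16], [0.4, 0, 0, -1.5, 0, 0, 0.24], [0.4, 0, 0, -1.5, 0, 0, 0.3], [0.4, 0, 0, -1.5, 0, 0, 0.3]]}}

```text
clock: 9.5
position: [0.4721, 0.2008, 0.05]
ee_rot: [0.929, 0.37, -0.0, 0.0]
ft_force: [2.5, -0.4, -20.5]
grip_width: 0.764
grasp_force: 59.9
```

Emit:
{"method": "step_arm", "body": {"moves": [[0.4, 0, 0, 0, 0, 0, 0.06], [0.4, 0, 0, 0, 0, 0, 0.12], [0.4, 0, 0, 0, 0, 0, 0.15]]}}

```text
clock: 9.8
position: [0.4721, 0.2008, 0.05]
ee_rot: [0.899, 0.438, -0.0, 0.0]
ft_force: [2.8, 0.1, -20.9]
grip_width: 0.761
grasp_force: 59.9
```

Emit:
{"method": "step_arm", "body": {"moves": [[0.4, 0, 0, -0.9, 0, 0, 0], [0.4, 0, 0, -0.9, 0, 0, 0.05], [0.4, 0, 0, -0.9, 0, 0, 0.1], [0.4, 0, 0, -0.9, 0, 0, 0.15]]}}

```text
clock: 10.2
position: [0.4716, 0.2012, 0.0498]
ee_rot: [0.864, 0.504, -0.001, -0.0]
ft_force: [-2.9, -1.6, -9.5]
grip_width: 0.767
grasp_force: 60.9
```

Emit:
{"method": "step_arm", "body": {"moves": [[0.4, 0, 0, 0, 0, 0, 0.05], [0.4, 0, 0, 0, 0, 0, 0.1], [0.4, 0, 0, 0, 0, 0, 0.15]]}}

```text
clock: 10.5
position: [0.4716, 0.2012, 0.0498]
ee_rot: [0.823, 0.567, -0.001, -0.0]
ft_force: [-3.3, -1.9, -9.4]
grip_width: 0.765
grasp_force: 60.9
```

Emit:
{"method": "step_arm", "body": {"moves": [[0.4, 0, 0, 0, 0, 0, 0.05], [0.4, 0, 0, 0, 0, 0, 0.1], [0.4, 0, 0, 0, 0, 0, 0.15]]}}

```text
clock: 10.8
position: [0.4716, 0.2012, 0.0498]
ee_rot: [0.779, 0.627, -0.001, -0.0]
ft_force: [-2.5, -1.2, -9.1]
grip_width: 0.764
grasp_force: 61.0
```

Emit:
{"method": "step_arm", "body": {"moves": [[0.4, 0, 0, 0, 0, 0, 0.05], [0.4, 0, 0, 0, 0, 0, 0.1], [0.4, 0, 0, 0, 0, 0, 0.15]]}}

```text
clock: 11.1
position: [0.4717, 0.2012, 0.0499]
ee_rot: [0.729, 0.684, -0.0, -0.0]
ft_force: [-1.9, -1.5, -10.6]
grip_width: 0.765
grasp_force: 60.8
```

Emit:
{"method": "step_arm", "body": {"moves": [[0.4, 0, 0, 0, 0, 0, 0.05], [0.4, 0, 0, 0, 0, 0, 0.1], [0.4, 0, 0, 0, 0, 0, 0.15]]}}

```text
clock: 11.4
position: [0.4723, 0.2014, 0.0499]
ee_rot: [0.676, 0.737, 0.0, -0.0]
ft_force: [-0.8, -0.8, -12.5]
grip_width: 0.762
grasp_force: 60.7
```

Emit:
{"method": "step_arm", "body": {"moves": [[0.4, 0, 0, 0, 0, 0, 0.05], [0.4, 0, 0, 0, 0, 0, 0.1], [0.4, 0, 0, 0, 0, 0, 0.15]]}}

```text
clock: 11.7
position: [0.4724, 0.2015, 0.0499]
ee_rot: [0.619, 0.785, 0.0, 0.0]
ft_force: [0.2, 0.4, -11.8]
grip_width: 0.764
grasp_force: 60.6
```

Emit:
{"method": "step_arm", "body": {"moves": [[0.4, 0, 0, 0, 0, 0, 0.05], [0.4, 0, 0, 0, 0, 0, 0.1], [0.4, 0, 0, 0, 0, 0, 0.15]]}}

```text
clock: 12.0
position: [0.4725, 0.2015, 0.0499]
ee_rot: [0.558, 0.83, 0.0, 0.0]
ft_force: [1.1, -0.0, -12.5]
grip_width: 0.766
grasp_force: 60.6
```

Emit:
{"method": "step_arm", "body": {"moves": [[0.4, 0, 0, 0, 0, 0, 0.05], [0.4, 0, 0, 0, 0, 0, 0.1], [0.4, 0, 0, 0, 0, 0, 0.15]]}}

```text
clock: 12.3
position: [0.4725, 0.2015, 0.05]
ee_rot: [0.495, 0.869, 0.0, 0.0]
ft_force: [0.7, -0.1, -13.3]
grip_width: 0.766
grasp_force: 60.6
```

Emit:
{"method": "step_arm", "body": {"moves": [[0.4, 0, 0, -0.2, 0, 0, 0.05], [0.4, 0, 0, -0.2, 0, 0, 0.1], [0.4, 0, 0, -0.2, 0, 0, 0.15]]}}

```text
clock: 12.6
position: [0.4726, 0.2016, 0.0499]
ee_rot: [0.428, 0.904, 0.0, 0.0]
ft_force: [0.1, -0.9, -11.3]
grip_width: 0.769
grasp_force: 60.8
```

Emit:
{"method": "step_arm", "body": {"moves": [[0.4, 0, 0, 0, 0, 0, 0.05], [0.4, 0, 0, 0, 0, 0, 0.1], [0.4, 0, 0, 0, 0, 0, 0.15]]}}

```text
clock: 12.9
position: [0.4726, 0.2015, 0.05]
ee_rot: [0.359, 0.933, 0.0, 0.0]
ft_force: [-0.2, -0.7, -10.4]
grip_width: 0.763
grasp_force: 60.9
```

Emit:
{"method": "step_arm", "body": {"moves": [[0.4, 0, 0, 0, 0, 0, 0.05], [0.4, 0, 0, 0, 0, 0, 0.1], [0.4, 0, 0, 0, 0, 0, 0.15]]}}

```text
clock: 13.2
position: [0.4727, 0.201, 0.0501]
ee_rot: [0.289, 0.957, 0.0, 0.0]
ft_force: [-1.1, -2.0, -8.0]
grip_width: 0.766
grasp_force: 61.0
```

Emit:
{"method": "step_arm", "body": {"moves": [[0.4, 0, 0, 0, 0, 0, 0.05], [0.4, 0, 0, 0, 0, 0, 0.1], [0.4, 0, 0, 0, 0, 0, 0.15]]}}

```text
clock: 13.5
position: [0.4734, 0.2018, 0.0508]
ee_rot: [0.216, 0.976, 0.001, 0.001]
ft_force: [0.1, -0.1, -4.2]
grip_width: 0.768
grasp_force: 61.5
```

The force dropped to the spool's weight and it rose, so the slot is likely found. I'll turn slightly further and test the lift gently.

Emit:
{"method": "step_arm", "body": {"moves": [[0.4, 0, 0, 0, 0, 0, 0.04], [0.4, 0, 0, 0.5, 0, 0, 0.07], [0.4, 0, 0, 1, 0, 0, 0.07]]}}

```text
clock: 13.8
position: [0.4731, 0.2018, 0.0514]
ee_rot: [0.182, 0.983, 0.001, 0.001]
ft_force: [0.9, 0.7, -3.9]
grip_width: 0.764
grasp_force: 61.5
```

Emit:
{"method": "step_arm", "body": {"moves": [[0.4, 0, 0, 1, 0, 0, 0], [0.4, 0, 0, 2, 0, 0, 0], [0.4, 0, 0, 2, 0, 0, 0]]}}

```text
clock: 14.1
position: [0.4728, 0.2015, 0.0527]
ee_rot: [0.182, 0.983, 0.0, 0.001]
ft_force: [1.6, 0.5, -2.7]
grip_width: 0.76
grasp_force: 61.6
```

It's free and rising, so I'll continue straight up slowly, watching for force.

Emit:
{"method": "step_arm", "body": {"moves": [[0.4, 0, 0, 2, 0, 0, 0], [0.4, 0, 0, 4, 0, 0, 0], [0.4, 0, 0, 6, 0, 0, 0], [0.4, 0, 0, 8, 0, 0, 0]]}}

```text
clock: 14.5
position: [0.4724, 0.2012, 0.0605]
ee_rot: [0.181, 0.983, 0.0, 0.0]
ft_force: [4.1, 0.4, -5.4]
grip_width: 0.762
grasp_force: 61.3
```

Emit:
{"method": "step_arm", "body": {"moves": [[0.4, 0, 0, 3, 0, 0, 0], [0.4, 0, 0, 6, 0, 0, 0], [0.4, 0, 0, 9, 0, 0, 0], [0.4, 0, 0, 12, 0, 0, 0], [0.4, 0, 0, 15, 0, 0, 0]]}}

```text
clock: 15.0
position: [0.4723, 0.2013, 0.0755]
ee_rot: [0.181, 0.983, 0.0, 0.0]
ft_force: [5.5, 0.7, -6.9]
grip_width: 0.764
grasp_force: 61.3
```

Emit:
{"method": "step_arm", "body": {"moves": [[0.4, 0, 0, 6, 0, 0, 0], [0.4, 0, 0, 12, 0, 0, 0], [0.4, 0, 0, 18, 0, 0, 0], [0.4, 0, 0, 24, 0, 0, 0], [0.4, 0, 0, 30, 0, 0, 0]]}}

```text
clock: 15.5
position: [0.4722, 0.2013, 0.1058]
ee_rot: [0.181, 0.983, 0.0, 0.0]
ft_force: [4.1, 1.3, -6.9]
grip_width: 0.768
grasp_force: 61.2
```

Emit:
{"method": "step_arm", "body": {"moves": [[0.4, 0.6, 0, 6, 0, 0, 0], [0.4, 0.6, 0, 13, 0, 0, 0], [0.4, 0.6, 0, 20, 0, 0, 0], [0.4, 0.6, 0, 28, 0, 0, 0], [0.4, 0.6, 0, 36, 0, 0, 0], [0.4, 0.6, 0, 46, 0, 0, 0], [0.4, 0.6, 0, 60, 0, 0, 0], [0.4, 0.6, 0, 70, 0, 0, 0], [0.4, 0.6, 0, 80, 0, 0, 0], [0.4, 0.6, 0, 80, 0, 0, 0]]}}

```text
clock: 16.5
position: [0.4736, 0.2016, 0.187]
ee_rot: [0.181, 0.983, 0.001, 0.001]
ft_force: [-0.8, 0.7, -3.2]
grip_width: 0.772
grasp_force: 61.6
```

```bash
python3 - <<'E'
from h import *
o=manip.get_obs(); print(o["joint_pos"],o["position"],o["ft_force"],o["torque"])
c=manip.camera("side"); cv2.imwrite("pics/up.png",cv2.resize(c["image"][20:220,200:440],None,fx=3,fy=3,interpolation=2))
E
```

```text
[-0.57799444  0.09422866  0.0924784   1.77828928 -0.00928147  1.26696545
  0.72279106] [0.47356286 0.20162797 0.18697293] [-0.78757329  0.6977087  -3.18254719] [ 0.01712928 -0.10264404  0.00838458]
```

View pics/up.png

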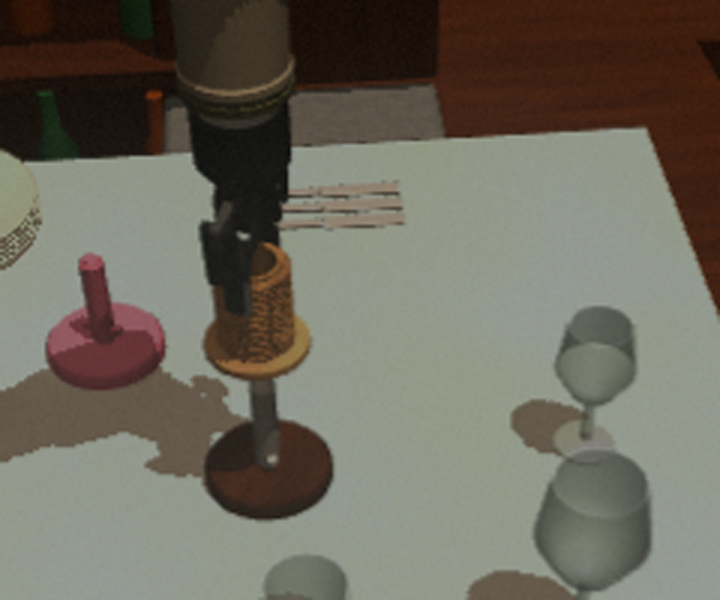

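The picture shows the spool held clear above the spindle: flange bottom at y≈377, with the bare spindle below it at (265,430). I'll carry it over to the tray.

Emit:
{"method": "step_arm", "body": {"moves": [[0.4, 0, -10, 15, 0, 0, 0], [0.4, 0, -40, 20, 0, 0, 0], [0.4, -1, -85, 20, 0, 0, 0], [0.4, -1, -130, 20, 0, 0, 0], [0.4, -2, -175, 20, 0, 0, 0], [0.4, -2, -220, 20, 0, 0, 0], [0.4, -3, -265, 20, 0, 0, 0], [0.4, -4, -310, 20, 0, 0, 0], [0.4, -5, -350, 20, 0, 0, 0], [0.4, -6, -380, 20, 0, 0, 0]]}}

```text
clock: 17.55
position: [0.4659, -0.1816, 0.2048]
ee_rot: [0.183, 0.983, -0.0, -0.0]
ft_force: [0.2, -0.5, -3.4]
grip_width: 0.764
grasp_force: 61.5
```

Emit:
{"method": "step_arm", "body": {"moves": [[0.4, 0, -17, 0, 0, 0, 0], [0.4, 0, -17, 0, 0, 0, 0], [0.4, 0, -17, -20, 0, 0, 0], [0.4, 0, -17, -50, 0, 0, 0], [0.4, 0, -17, -80, 0, 0, 0], [0.4, 0, -17, -100, 0, 0, 0], [0.4, 0, -17, -110, 0, 0, 0], [0.4, 0, -17, -110, 0, 0, 0]]}}

```text
clock: 18.35
position: [0.4661, -0.1948, 0.0941]
ee_rot: [0.181, 0.983, 0.0, -0.001]
ft_force: [-0.4, -0.8, -3.8]
grip_width: 0.762
grasp_force: 61.4
```

```bash
python3 - <<'E'
from h import *
o=manip.get_obs(); print(o["joint_pos"],o["position"],o["ee_rot"],o["ft_force"])
c=manip.camera("side"); t=manip.camera("top")
cv2.imwrite("pics/tr.png",np.hstack([cv2.resize(c["image"][200:350,230:360],None,fx=3,fy=3,interpolation=2),cv2.resize(t["image"][175:325,330:460],None,fx=3,fy=3,interpolation=2)]))
E
```

```text
[-0.14419197  0.16737534  0.49294177  1.9265604  -0.08962613  1.07159153
  1.59287984] [ 0.46607591 -0.19484746  0.09406257] [ 1.81008571e-01  9.83480641e-01  8.44439514e-05 -1.31095063e-03] [-0.36483142 -0.78527117 -3.82208238]
```

View pics/tr.png

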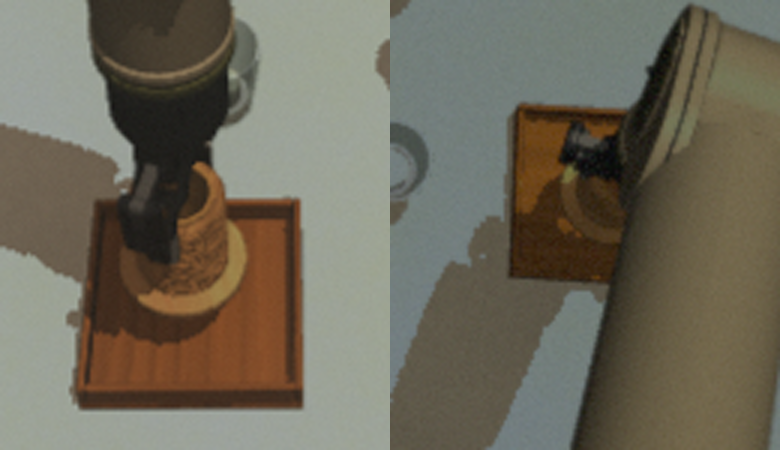

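The spool hangs upright over the tray, with its flange centred near (183,262) in the side crop and well inside the walls. I'll lower it.

Emit:
{"method": "step_arm", "body": {"moves": [[0.4, 3, 0, -12, 0, 0, 0], [0.4, 3, 0, -24, 0, 0, 0], [0.4, 3, 0, -36, 0, 0, 0], [0.4, 3, 0, -46, 0, 0, 0], [0.4, 3, 0, -52, 0, 0, 0], [0.4, 3, 0, -54, 0, 0, 0], [0.4, 3, 0, -54, 0, 0, 0]]}}

```text
clock: 19.15
position: [0.4698, -0.1958, 0.0411]
ee_rot: [0.181, 0.983, -0.0, -0.0]
ft_force: [1.0, 0.1, -2.7]
grip_width: 0.764
grasp_force: 61.5
```

Emit:
{"method": "step_arm", "body": {"moves": [[0.4, 0, 0, -1, 0, 0, 0], [0.4, 0, 0, -2, 0, 0, 0], [0.4, 0, 0, -2, 0, 0, 0]]}}

```text
clock: 19.45
position: [0.4699, -0.1958, 0.0394]
ee_rot: [0.181, 0.983, 0.0, 0.0]
ft_force: [0.0, 0.2, -3.5]
grip_width: 0.765
grasp_force: 61.5
```

Emit:
{"method": "step_arm", "body": {"moves": [[0.4, 0, 0, -1, 0, 0, 0], [0.4, 0, 0, -2, 0, 0, 0], [0.4, 0, 0, -2, 0, 0, 0]]}}

```text
clock: 19.75
position: [0.4698, -0.1957, 0.0371]
ee_rot: [0.181, 0.983, 0.0, -0.0]
ft_force: [-0.9, 0.0, -3.2]
grip_width: 0.763
grasp_force: 61.5
```

Emit:
{"method": "step_arm", "body": {"moves": [[0.4, 0, 0, -1, 0, 0, 0], [0.4, 0, 0, -1.5, 0, 0, 0], [0.4, 0, 0, -1.5, 0, 0, 0]]}}

```text
clock: 20.05
position: [0.4698, -0.1957, 0.0356]
ee_rot: [0.181, 0.983, 0.0, -0.0]
ft_force: [0.2, -1.3, -3.6]
grip_width: 0.767
grasp_force: 61.5
```

Emit:
{"method": "step_arm", "body": {"moves": [[0.4, 0, 0, -1, 0, 0, 0], [0.4, 0, 0, -1, 0, 0, 0], [0.4, 0, 0, -1, 0, 0, 0]]}}

```text
clock: 20.35
position: [0.4699, -0.1958, 0.0348]
ee_rot: [0.181, 0.983, 0.0, 0.0]
ft_force: [0.6, -0.2, -1.5]
grip_width: 0.763
grasp_force: 61.6
```

Force is unloading, so it's touching. One more small step down will confirm it.

Emit:
{"method": "step_arm", "body": {"moves": [[0.4, 0, 0, -0.7, 0, 0, 0], [0.4, 0, 0, -0.7, 0, 0, 0], [0.4, 0, 0, -0.7, 0, 0, 0]]}}

```text
clock: 20.65
position: [0.47, -0.1958, 0.0348]
ee_rot: [0.181, 0.983, 0.0, 0.0]
ft_force: [-4.1, 1.7, 8.0]
grip_width: 0.764
grasp_force: 62.6
```

Emit:
{"method": "step_arm", "body": {"moves": [[0.24, 0, 0, 0, 0, 0, 0], [0.2, 0, 0, 0, 0, 0, 0], [0.15, 0, 0, 0, 0, 0, 0], [0.08, 0, 0, 0, 0, 0, 0], [0, 0, 0, 0, 0, 0, 0], [0, 0, 0, 0, 0, 0, 0], [0, 0, 0, 0, 0, 0, 0]], "grip_force": 20}}

```text
clock: 21.35
position: [0.4699, -0.1958, 0.034]
ee_rot: [0.181, 0.983, 0.0, -0.0]
ft_force: [0.4, 0.3, 0.1]
grip_width: 1.002
grasp_force: 0.0
```

Emit:
{"method": "step_arm", "body": {"moves": [[0, 0, 0, 6, 0, 0, 0], [0, 0, 0, 14, 0, 0, 0], [0, 0, 0, 24, 0, 0, 0], [0, 0, 0, 40, 0, 0, 0], [0, 0, 0, 60, 0, 0, 0], [0, 0, 0, 85, 0, 0, 0], [0, 0, 0, 115, 0, 0, 0], [0, 0, 0, 145, 0, 0, 0], [0, 0, 0, 170, 0, 0, 0], [0, 0, 0, 170, 0, 0, 0]]}}

```text
clock: 22.35
position: [0.4715, -0.1965, 0.2084]
ee_rot: [0.182, 0.983, 0.0, 0.003]
ft_force: [0.1, -0.1, -0.1]
grip_width: 1.0
grasp_force: 0.0
```

```bash
python3 - <<'E'
from h import *
o=manip.get_obs(); print(o["position"],o["ft_force"],o["grip_width"])
c=manip.camera("side"); cv2.imwrite("pics/end.png",c["image"])
E
```

```text
[ 0.47154981 -0.19654296  0.2083889 ] [ 0.07426406 -0.06379653 -0.06771189] 1.0003717837055606
```

View pics/end.png

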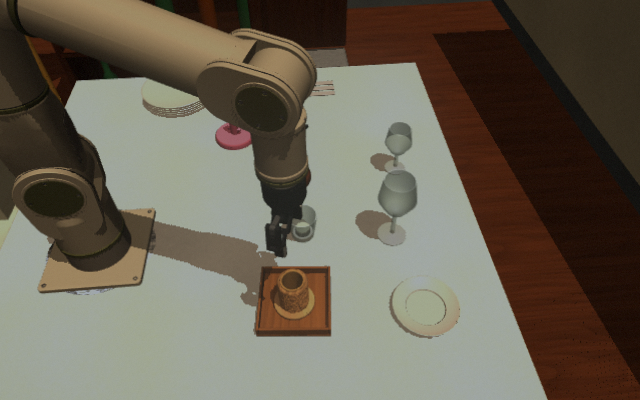

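The spool stands upright in the tray at about (294,293), with the gripper clear. The glasses at (398,140) and (396,205), the votive at (302,225) and the plate at (425,306) haven't moved.

```bash
python3 -c "
from workcell import manip
print(manip.hand_in())"
```

```text
the job is handed in; nothing more can be done
None
```

The spool was turned until its slot cleared the pin, slid up off the spindle and set down upright on the tray floor; the glasses, candle glass and plate look unmoved in the final picture. My first grasp was too high: the fingers closed on the spool's rim with about 20 N before I reopened and gripped lower, and the upward pull briefly reached 28 N before I eased it to about 10 N for most of the turn. I handed the job in at about 22 s, and no verdict came back.

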